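# Seat the arbor and present the felt bob over it

## Task

Press the steel arbor straight down into its blue-footed stand until it is fully home. Only then pick up the conical felt bob, lift it over the two white cones on the black mat, and hold it upright with its flat base about a centimetre above the tip of the arbor, centred on it, so that I can put thread-lock on the arbor before it goes on. Never let the bob touch the arbor or its stand, leave these cones, the felt wheel and the glue bottle where they are, and finish still holding the bob there in the gripper.

Things in the scene. Friction and masses are not known exactly. Their poses are not given: they have to be found in the camera images.
- stand: Fixed assembly stand: blue foot plate 100x100x10 mm with a round steel boss 54 mm wide on it whose flat top is 40 mm above the table. Origin: centre of the underside, on the table; z up. It may stand to the left or to the right of the two cones. The steel arbor stands upright in the middle of the boss.
- arbor_tip (a point): Centre of the top end of the grey steel arbor (40 mm wide round collar below, stepped stem above, 22 mm wide and then a threaded nose 16 mm wide, 72 mm from the collar's underside to the tip). At the start the collar stands 7 to 12 mm above the boss, showing the 18 mm shank; fully home it sits on the boss and this point is 112 mm above the table. z up.
- arbor_slide (a joint): How far the arbor has been pressed down, m: 0 = 12 mm proud, 0.012 = fully home. It starts between 0 and 0.005. It moves straight down against about 5 N (friction), then stops hard, and stays where it is left. Press on the centre of its tip, for instance with the shut fingertips.
- bob: Pale felt polishing bob, loose, about 50 g: round, 48 mm wide at the flat base, 46 mm high, upright walls over its lower half and a taper above. Origin: centre of its flat base; z up. It stands on the table on the other side of the two cones from the stand. Grasp it from above across the lower half.
- cone_near: White turned cone, loose, one of the two on the black mat: 105 mm wide at the base, 64 mm at the rim, 96 mm high (its top is 99 mm above the table). The one nearest the robot. Origin: centre of its base. Must not be moved.
- cone_far: The other, same shape and size, farther from the robot. Must not be moved.
- wheel: Flat felt wheel, loose, 69 mm wide, 18 mm thick, lying on the table. Origin: centre of its underside. Must not be moved.
- glue: White thread-lock bottle with a red cap, loose, 32 mm wide, 92 mm high. Origin: centre of its underside. Must not be moved.

How it is judged:
By the outcome, as a careful person would: the job done as asked, in the order asked, and still so for the second after the job is handed in, while the arm keeps its last pose, push and grip.
It also fails if it takes over 51 s, if anything falls off the work surface, if the arm or the gripper's body presses on something with over 40 N, if the wrist force passes 120 N, or if a joint passes its speed limit or range.

## Robot

A 6-joint arm with a two-finger parallel gripper is mounted at the origin on a cart in front of the work surface, level with it; the furniture and walls round the work are solid. World frame = base frame: x ahead of the robot, y to its left, z up, the work surface at z = 0. Lengths are in m, angles in degrees, forces in N, time in s.
With the tool pointing down it reaches from about 0.3 to 0.775 m from the base axis. Payload 14.6 kg.
Tool frame: the origin (TCP) lies on the centre line of the jaws, within the pads' length; the fingertips stand 19 mm ahead of it and the grasp point (between the pads) is the TCP; z points along the fingers, y is the direction in which the jaws open and shut (so a half turn about z gives the same grasp; the last joint's range is limited). The gripper opens to 85 mm and grips with 20 to 120 N. Pads are 22 mm wide; open, the fingers measure 114 mm over their backs; the gripper's body (76 mm by 85 mm) begins 54 mm behind the grasp point. The pads swing forward as they close: fully open they stand 13 mm farther back than shut.
Start: joints at [-3.816, 17.183, 87.147, -0, 75.671, -3.816], TCP at [0.55, -0, 0.25] pointing down, gripper open.
Joint ranges: [-173.82, 173.82], [-45.26, 126.66], [13.44, 144.39], [-59.66, 239.66], [0, 175.72], [-146.38, 146.38]. Speed limits (degrees/s): [127.2, 127.2, 147.25, 180, 180, 180].

## Interface

Orientations are given as a 3x3 rotation matrix whose columns are the frame's x, y, z axes.
In Python, from bench import arm, optics, job_done gives the robot as it stands.
- The arm moves only by the tool drive_tool, never from a script. Its argument "commands" is a list of rows, each an object of numbers: "x", "y", "z": the shift along the tool's x, y, z in mm; "ax", "ay", "az": the turn, a rotation vector about the tool's x, y, z in rad. In form: [{"x": .., "y": .., "z": .., "ax": .., "ay": .., "az": ..}, ...]. A call has 1 to 12 rows; each row is the pose to reach, as a shift and turn from the pose measured when the call began, along the tool's axes at that moment; what a row does not reach only later rows make up. A row lasts 1/8 s, in which the tool goes at most 62.5 mm and 10.7 degrees, less where a joint would pass 70% of its speed; a pose out of reach is approached as far as the arm can. A call with a gripper value outside its range is refused whole. "grip" is the opening, from -1 (shut) to 1 (fully open), so that 0 is half open, set as the call begins (left out, the last holds). The fingers move at their own pace and stop on an object; "grip_force" is the grip in N (left out, the last holds). Time passes only in rows, so rows that repeat a pose let the fingers close. It gives the time, the measured TCP pose, the force and the opening at its end, in the units of the state.
- arm.observe(): the state, without advancing time (a new reading comes with each control period).
- optics.capture(name): name is "scene" or "side" or "wrist"; returns (picture, depth): 420x560x3 uint8, red, green, blue; 420x560 float32, m along the optical axis (not along the pixel's ray), 0 where there is no reading.
- optics.get_calibration(name): a dict with "fov_y" (degrees; the focal length in pixels is half the picture's height over the tangent of half this angle, whatever the lens; pixels are square), "cx", "cy" (the principal point, pixels), "world_from_camera" (4x4, takes a point from camera to world coordinates); the wrist camera has in their place "hand_eye" (4x4, takes a point from camera to tool coordinates, whose origin is the TCP and whose axes are the flange's). Camera axes: x right, y up, looking along -z (the intrinsics and any distortion apply to the point x, -y, -z); pixel columns grow to the right and rows downward; lengths in m; the calibration is good to about 2 mm. A picture is of the moment at which its call begins: read the wrist's pose just before it. get_calibration takes no time and is no camera call.
- job_done(): hands the job in, once; it reports no verdict.
The state is a dict: "t": time; "joint_positions": joint angles; "qvel": joint speeds; "joint_efforts": joint torques, N m; "tcp_pos": TCP position; "ee_rot": TCP orientation; "ft_force": force on the tool from outside, world axes, zero at the start; "ft_torque": the same for the moment, N m; "width": opening from 0.0 (shut) to 1.0 (fully open).
Only numpy, scipy, OpenCV 4.12 (cv2) and the standard library are available. Lean on these libraries where they do the work, as an engineer would, in place of code of your own. Each camera call takes 0.05 s, during which the arm holds its last target.

## Working session

There is one attempt and no reset: what is moved stays moved. The work goes in short steps, Python scripts to look and compute and a tool call to move; the robot and the scene stay as the last step left them, time stands still between calls to the robot, and variables do not carry over. Pictures are saved under pics/ and viewed, and the job is handed in when it is done.

Besides the shell and the picture viewer there is one more tool, called in YAML: its name, and indented under it one key for each argument. drive_tool: Moves the arm, as the interface text tells. Its arguments: {"type":"object","properties":{"commands":{"type":"array"},"grip":{"type":"number"},"grip_force":{"type":"number"}},"required":["commands"]}

```bash
ls; mkdir -p pics; cat > h.py <<'E'
import numpy as np, cv2
from bench import arm, optics, job_done
def cap(n,f):
    s=arm.observe(); p,d=optics.capture(n); cv2.imwrite(f'pics/{f}.png',p[:,:,::-1]); np.savez(f'pics/{f}.npz',p=p,d=d,pos=s['tcp_pos'],R=s['ee_rot']); return p,d,s
E
python3 - <<'E'
from h import *
for n in ['scene','side','wrist']:
    cap(n,n+'0'); print(n,{k:np.round(v,4) if not isinstance(v,(str,dict)) else v for k,v in optics.get_calibration(n).items()})
s=arm.observe(); print(s)
E
```

```text
pics
scene {'fov_y': np.float64(43.6002), 'cx': np.float64(287.702), 'cy': np.float64(217.3336), 'world_from_camera': array([[ 0.7523,  0.3806, -0.5378, -0.0665],
       [-0.6586,  0.4564, -0.5983, -0.6413],
       [ 0.0177,  0.8043,  0.5939,  0.8151],
       [ 0.    ,  0.    ,  0.    ,  1.    ]])}
side {'fov_y': np.float64(52.6709), 'cx': np.float64(286.8459), 'cy': np.float64(213.6992), 'world_from_camera': array([[ 0.9726,  0.157 , -0.1715,  0.4016],
       [-0.2321,  0.6129, -0.7553, -0.7699],
       [-0.0135,  0.7744,  0.6325,  0.7816],
       [ 0.    ,  0.    ,  0.    ,  1.    ]])}
wrist {'fov_y': np.float64(67.2778), 'cx': np.float64(282.7668), 'cy': np.float64(206.2815), 'hand_eye': array([[-4.000e-04,  9.448e-01,  3.277e-01,  8.380e-02],
       [ 1.000e+00,  5.000e-04, -1.000e-04,  2.000e-04],
       [-2.000e-04,  3.277e-01, -9.448e-01, -1.243e-01],
       [ 0.000e+00,  0.000e+00,  0.000e+00,  1.000e+00]])}
{'t': 0.15, 'joint_positions': array([-3.81596990e+00,  1.72099802e+01,  8.71712876e+01,  9.19370389e-04,
        7.56692503e+01, -3.81587105e+00]), 'qvel': array([-0.02493744, -0.18974344, -0.10767277, -0.03322044, -0.0786562 ,
       -0.01642162]), 'joint_efforts': array([ 1.15317634e-03, -5.43663168e+01, -3.61884356e+01, -9.07762978e-05,
        3.16729136e-03,  4.75633647e-05]), 'tcp_pos': array([5.49849413e-01, 9.94760711e-06, 2.49841928e-01]), 'ee_rot': array([[ 5.73646756e-06,  9.99999614e-01, -8.78719218e-04],
       [ 9.99999997e-01, -5.67127602e-06,  7.41917548e-05],
       [ 7.41867427e-05, -8.78719641e-04, -9.99999611e-01]]), 'ft_force': array([ 0.17138515,  1.20648478, -0.65065551]), 'ft_torque': array([ 0.01910654,  0.01491719, -0.04025955]), 'width': 0.9987345319140799}
```

View pics/scene0.png

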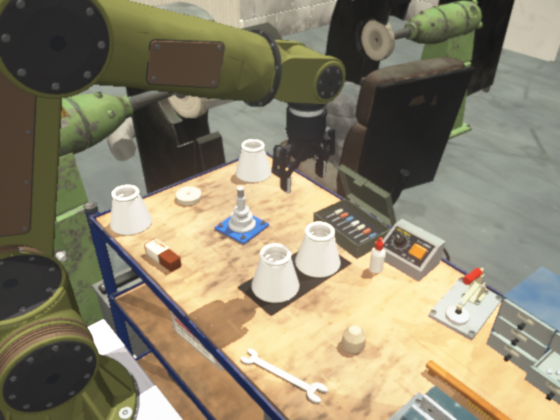

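View pics/side0.png

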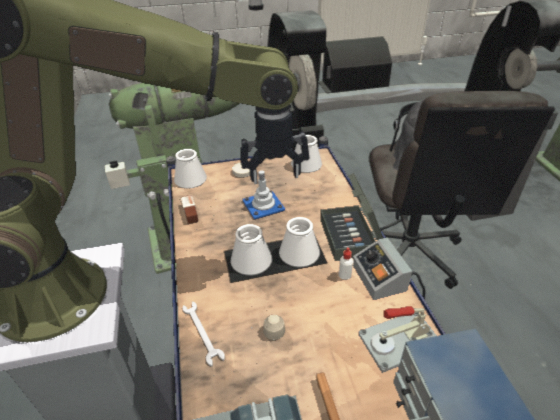

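View pics/wrist0.png

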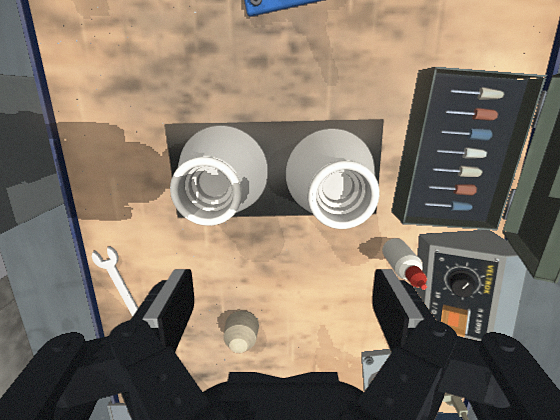

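The scene view shows the stand with its arbor at about (241,190) and the bob at (353,338). In the side view the arbor tip is at (262,174) and the bob at (274,326). The cones lie between them on the mat. The wrist view shows the bob at (240,328) and the cone rims at (206,190) and (343,193).

```bash
cat >> h.py <<'E'
def pts(n,f):
    z=np.load(f'pics/{f}.npz'); d=z['d']; c=optics.get_calibration(n)
    fl=210/np.tan(np.radians(c['fov_y'])/2)
    v,u=np.mgrid[:420,:560]
    P=np.stack([(u-c['cx'])/fl*d,-(v-c['cy'])/fl*d,-d],-1)
    if n=='wrist':
        T=np.eye(4);T[:3,:3]=z['R'];T[:3,3]=z['pos'];T=T@c['hand_eye']
    else: T=c['world_from_camera']
    W=P@T[:3,:3].T+T[:3,3]; W[d<=0]=np.nan
    return z['p'],W
E
python3 - <<'E'
from h import *
for n in ['scene','side','wrist']:
    p,W=pts(n,n+'0')
    print(n,np.isnan(W[...,0]).mean())
    Q={'scene':[(353,338),(353,328),(350,365),(241,188),(241,193),(240,200),(241,215),(225,227),(319,230),(375,262),(379,243),(188,195)],
       'side':[(274,326),(274,318),(262,174),(262,178),(262,186),(262,200),(262,211),(250,232),(300,226),(345,265),(347,254),(240,170)],
       'wrist':[(238,342),(240,320),(290,10),(237,158),(343,170),(415,275),(206,160),(343,165)]}[n]
    for u,v in Q: print((u,v),np.round(W[v,u],3),p[v,u])
E
python3 - <<'E'
import cv2,numpy as np
a=cv2.imread('pics/scene0.png')[160:260,190:290];b=cv2.imread('pics/side0.png')[150:230,220:320]
o=np.hstack([cv2.resize(a,(400,400),interpolation=cv2.INTER_CUBIC),cv2.resize(b,(400,320),interpolation=cv2.INTER_CUBIC)[:400] if 0 else cv2.copyMakeBorder(cv2.resize(b,(400,320)),0,80,0,0,0)])
cv2.imwrite('pics/z0.png',o)
E
```

```text
scene 0.04767857142857143
(353, 338) [ 0.476 -0.231  0.041] [231 210 168]
(353, 328) [ 0.49  -0.217  0.047] [253 248 224]
(350, 365) [ 0.452 -0.251 -0.   ] [247 223 170]
(241, 188) [0.552 0.217 0.123] [250 249 245]
(241, 193) [0.55  0.215 0.11 ] [135 127 119]
(240, 200) [0.542 0.209 0.096] [182 177 166]
(241, 215) [0.541 0.206 0.054] [185 181 169]
(225, 227) [0.515 0.24  0.01 ] [ 90 151 233]
(319, 230) [0.621 0.016 0.081] [209 198 181]
(375, 262) [ 0.681 -0.108  0.033] [219 207 185]
(379, 243) [ 0.692 -0.103  0.08 ] [230  71  50]
(188, 195) [0.516 0.41  0.018] [253 250 235]
side 0.023524659863945578
(274, 326) [ 0.491 -0.236  0.037] [190 177 153]
(274, 318) [ 0.494 -0.222  0.044] [231 221 194]
(262, 174) [0.555 0.213 0.116] [127 128 125]
(262, 178) [0.555 0.212 0.103] [96 97 95]
(262, 186) [0.553 0.209 0.079] [135 136 134]
(262, 200) [0.548 0.195 0.039] [206 208 204]
(262, 211) [0.544 0.185 0.007] [ 64 109 172]
(250, 232) [0.487 0.023 0.078] [160 156 150]
(300, 226) [0.614 0.017 0.075] [150 148 141]
(345, 265) [ 0.689 -0.118  0.05 ] [188 185 174]
(347, 254) [ 0.694 -0.111  0.079] [184  66  58]
(240, 170) [0.513 0.398 0.018] [241 233 217]
wrist 0.004034863945578232
(238, 342) [ 0.492 -0.217  0.045] [230 221 188]
(240, 320) [ 0.492 -0.2    0.023] [126 118 100]
(290, 10) [0.557 0.168 0.001] [172 144 118]
(237, 158) [0.505 0.027 0.067] [202 201 191]
(343, 170) [0.609 0.016 0.069] [246 243 238]
(415, 275) [ 0.691 -0.096  0.079] [172  60  48]
(206, 160) [0.483 0.031 0.099] [252 254 254]
(343, 165) [0.603 0.027 0.099] [251 253 254]
```

View pics/z0.png

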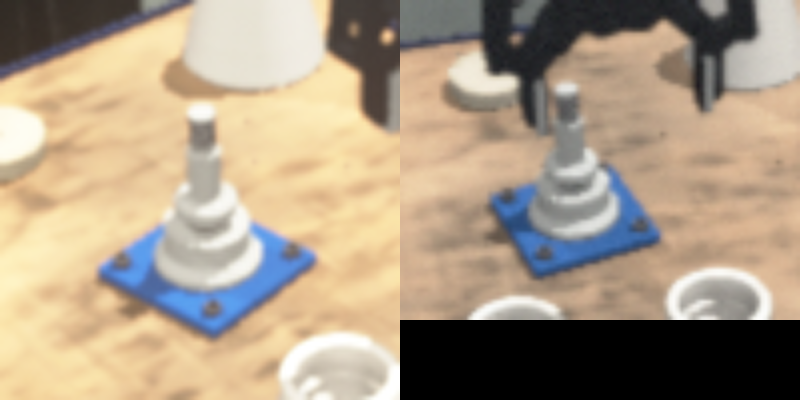

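The arbor tip is near (0.553, 0.214, 0.12) and the bob near (0.492, -0.22), and the heights match the sizes given. I'll close the fingers and move part of the way to view the tip from nearly overhead.

drive_tool:
  commands:
    - {"x": 25}
    - {"x": 60}
    - {"x": 95}
    - {"x": 120}
    - {"x": 120}
    - {"x": 120}
    - {"x": 120}
  grip: -1
  grip_force: 60

```text
schema error: expected keys x, y, z, ax, ay, az
```

```bash
python3 - <<'E'
from h import *
p,d,s=cap('wrist','wrist1'); print(s['t'],s['tcp_pos'],s['width'],s['ft_force'])
cap('side','side1');cap('scene','scene1')
E
```

```text
0.15 [5.49849413e-01 9.94760711e-06 2.49841928e-01] 0.9987345319140799 [ 0.17138515  1.20648478 -0.65065551]
```

View pics/wrist1.png

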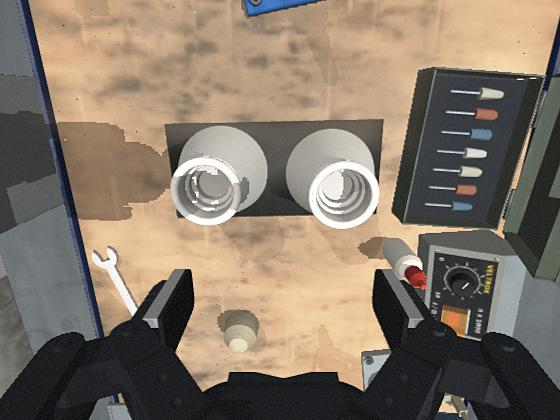

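The move call was refused because every row needs all six keys, so this picture shows the unchanged start view. I'll send it again.

drive_tool:
  commands:
    - {"x": 25, "y": 0, "z": 0, "ax": 0, "ay": 0, "az": 0}
    - {"x": 60, "y": 0, "z": 0, "ax": 0, "ay": 0, "az": 0}
    - {"x": 95, "y": 0, "z": 0, "ax": 0, "ay": 0, "az": 0}
    - {"x": 120, "y": 0, "z": 0, "ax": 0, "ay": 0, "az": 0}
    - {"x": 120, "y": 0, "z": 0, "ax": 0, "ay": 0, "az": 0}
    - {"x": 120, "y": 0, "z": 0, "ax": 0, "ay": 0, "az": 0}
    - {"x": 120, "y": 0, "z": 0, "ax": 0, "ay": 0, "az": 0}
  grip: -1
  grip_force: 60

```text
t: 1.18
tcp_pos: [0.55, 0.1192, 0.2501]
ee_rot: [[0.001, 1.0, -0.0], [1.0, -0.001, -0.0], [-0.0, -0.0, -1.0]]
ft_force: [0.0, 0.8, 0.8]
width: 0.002
```

```bash
python3 - <<'E'
from h import *
p,d,s=cap('wrist','wrist1'); print(s['t'],s['tcp_pos'],s['width'],s['ft_force'])
E
```

```text
1.175 [0.5500066  0.11919192 0.25012655] 0.0015668755974395975 [0.01554582 0.7718294  0.84974252]
```

View pics/wrist1.png

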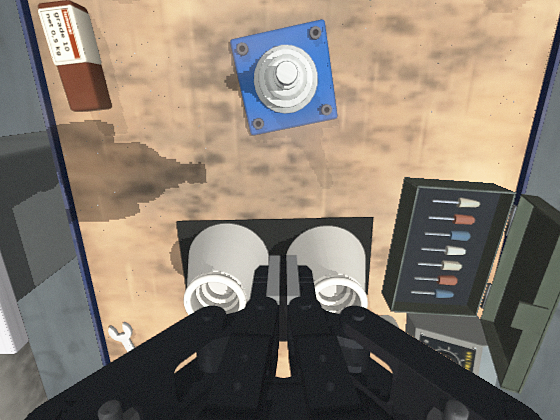

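The tip is nearly end-on at about (287,73), centred on the blue plate. Next I'll measure the tip, collar and boss centres.

```bash
python3 - <<'E'
from h import *
p,W=pts('wrist','wrist1')
z=W[...,2]; v,u=np.mgrid[:420,:560]; roi=(v<140)&(u>225)&(u<345)
for lo,hi in [(.105,.14),(.05,.075),(.035,.045),(.005,.015)]:
    m=roi&(z>lo)&(z<hi)
    ys,xs=np.nonzero(m); 
    (c,r)=cv2.minEnclosingCircle(np.c_[xs,ys].astype(np.float32)) if len(xs) else (0,0)
    q=W[m]; print(lo,hi,len(q),np.round(q.min(0),4),np.round(q.max(0),4),'mid',np.round((q.min(0)+q.max(0))/2,4),'med',np.round(np.median(q,0),4),c,r)
hs=cv2.cvtColor(p,cv2.COLOR_RGB2HSV); b=((hs[...,0]>100)&(hs[...,0]<125)&(hs[...,1]>130)&roi).astype(np.uint8)
cn=max(cv2.findContours(b,0,2)[0],key=cv2.contourArea); r=cv2.minAreaRect(cn); print(r)
c=optics.get_calibration('wrist'); fl=210/np.tan(np.radians(c['fov_y'])/2)
Z=np.load('pics/wrist1.npz');T=np.eye(4);T[:3,:3]=Z['R'];T[:3,3]=Z['pos'];T=T@c['hand_eye']
def ray(u,v,h):
    d=T[:3,:3]@np.array([(u-c['cx'])/fl,-(v-c['cy'])/fl,-1]); return T[:3,3]+d*(h-T[2,3])/d[2]
for q in cv2.boxPoints(r): print(np.round(ray(*q,.01),4))
print(np.round(np.mean([ray(*q,.01) for q in cv2.boxPoints(r)],0),4))
print(ray(287,73,.12))
E
python3 -c "
import cv2;a=cv2.imread('pics/wrist1.png')[10:150,220:350];cv2.imwrite('pics/z1.png',cv2.resize(a,None,fx=4,fy=4))"
```

```text
0.105 0.14 436 [0.5445 0.2117 0.106 ] [0.561  0.2281 0.1244] mid [0.5528 0.2199 0.1152] med [0.5527 0.2196 0.1218] (286.0, 72.89583587646484) 12.268383979797363
0.05 0.075 920 [0.5336 0.201  0.0563] [0.572  0.239  0.0735] mid [0.5528 0.22   0.0649] med [0.5524 0.2176 0.0612] (285.5, 77.0) 22.67717933654785
0.035 0.045 983 [0.5259 0.1932 0.0378] [0.5792 0.2464 0.043 ] mid [0.5525 0.2198 0.0404] med [0.5525 0.2185 0.0407] (285.77423095703125, 77.83092498779297) 29.300804138183594
0.005 0.015 5376 [0.4951 0.162  0.0064] [0.6096 0.2781 0.0149] mid [0.5523 0.22   0.0107] med [0.5527 0.226  0.0106] (286.54583740234375, 76.71316528320312) 67.41885375976562
((286.6352844238281, 74.85880279541016), (93.49700927734375, 95.88324737548828), 77.47119140625)
[0.4955 0.2589 0.01  ]
[0.5914 0.2776 0.01  ]
[0.6175 0.189  0.01  ]
[0.5132 0.1667 0.01  ]
[0.5544 0.223  0.01  ]
[0.55346287 0.21971131 0.12      ]
```

View pics/z1.png

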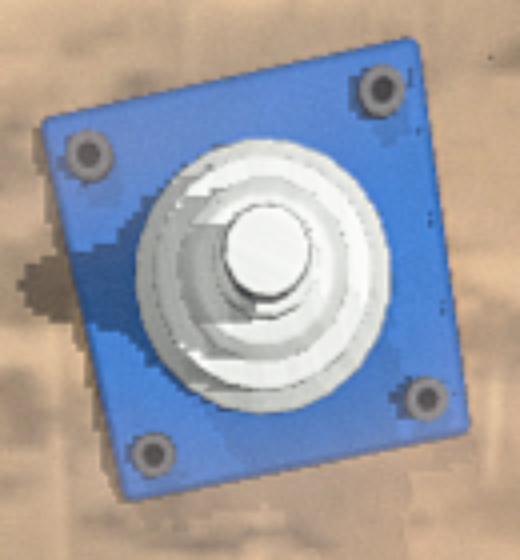

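All levels agree: the axis is at (0.5528, 0.220) and the tip is at 0.122, so the arbor stands about 10 mm proud. I'll go over it and then down to just above the tip.

drive_tool:
  commands:
    - {"x": 25, "y": 1, "z": 0, "ax": 0, "ay": 0, "az": 0}
    - {"x": 60, "y": 2, "z": 0, "ax": 0, "ay": 0, "az": 0}
    - {"x": 90, "y": 3, "z": 0, "ax": 0, "ay": 0, "az": 0}
    - {"x": 101, "y": 3, "z": 20, "ax": 0, "ay": 0, "az": 0}
    - {"x": 101, "y": 3, "z": 50, "ax": 0, "ay": 0, "az": 0}
    - {"x": 101, "y": 3, "z": 80, "ax": 0, "ay": 0, "az": 0}
    - {"x": 101, "y": 3, "z": 97, "ax": 0, "ay": 0, "az": 0}
    - {"x": 101, "y": 3, "z": 97, "ax": 0, "ay": 0, "az": 0}

```text
t: 2.22
tcp_pos: [0.5529, 0.2199, 0.1525]
ee_rot: [[0.001, 1.0, -0.002], [1.0, -0.001, -0.001], [-0.001, -0.002, -1.0]]
ft_force: [-0.2, -0.2, 0.3]
width: -0.003
```

```bash
python3 - <<'E'
from h import *
p,d,s=cap('wrist','wrist2'); print(s['t'],s['tcp_pos'],s['width'],s['ft_force'])
a=cap('side','side2')[0];b=cap('scene','scene2')[0]
o=np.hstack([cv2.resize(a[110:240,190:320],(400,400),interpolation=2),cv2.resize(b[130:260,180:310],(400,400),interpolation=2)])
cv2.imwrite('pics/z2.png',o[:,:,::-1])
E
```

```text
2.225 [0.55293899 0.21985078 0.15247745] -0.0032746397396627037 [-0.23569616 -0.16571944  0.26406426]
```

View pics/z2.png

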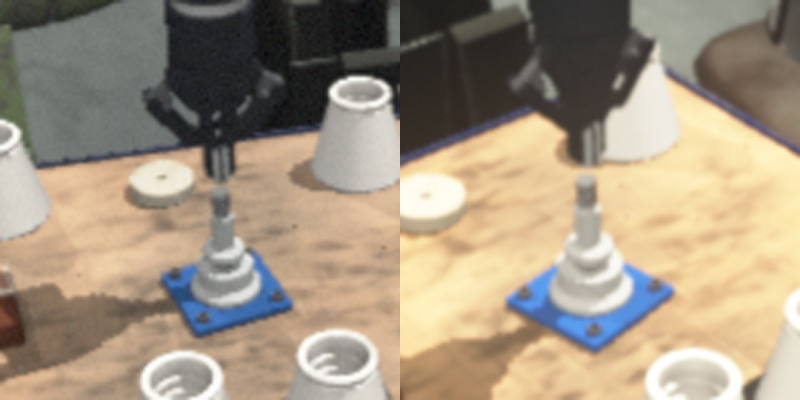

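View pics/wrist2.png

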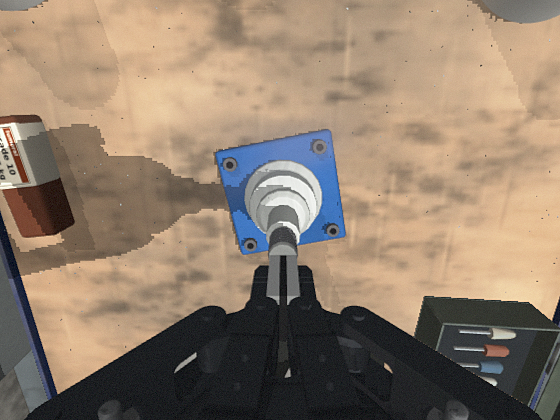

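The shut fingertips are right above the tip in all three views. I'll press down slowly.

drive_tool:
  commands:
    - {"x": 0, "y": 0, "z": 5, "ax": 0, "ay": 0, "az": 0}
    - {"x": 0, "y": 0, "z": 8, "ax": 0, "ay": 0, "az": 0}
    - {"x": 0, "y": 0, "z": 10, "ax": 0, "ay": 0, "az": 0}
    - {"x": 0, "y": 0, "z": 12, "ax": 0, "ay": 0, "az": 0}
    - {"x": 0, "y": 0, "z": 14, "ax": 0, "ay": 0, "az": 0}
    - {"x": 0, "y": 0, "z": 16, "ax": 0, "ay": 0, "az": 0}
    - {"x": 0, "y": 0, "z": 18, "ax": 0, "ay": 0, "az": 0}
    - {"x": 0, "y": 0, "z": 18, "ax": 0, "ay": 0, "az": 0}

```text
t: 3.38
tcp_pos: [0.5537, 0.2203, 0.1364]
ee_rot: [[0.001, 1.0, 0.002], [1.0, -0.001, 0.001], [0.001, 0.002, -1.0]]
ft_force: [0.0, -0.5, 1.9]
width: 0.002
```

drive_tool:
  commands:
    - {"x": 0, "y": -0.5, "z": 2, "ax": 0, "ay": 0, "az": 0}
    - {"x": 0, "y": -0.5, "z": 4, "ax": 0, "ay": 0, "az": 0}
    - {"x": 0, "y": -0.5, "z": 5, "ax": 0, "ay": 0, "az": 0}
    - {"x": 0, "y": -0.5, "z": 5, "ax": 0, "ay": 0, "az": 0}

```text
t: 3.88
tcp_pos: [0.5533, 0.2203, 0.1313]
ee_rot: [[0.001, 1.0, 0.002], [1.0, -0.001, 0.001], [0.001, 0.002, -1.0]]
ft_force: [3.6, 0.9, 2.9]
width: -0.001
```

drive_tool:
  commands:
    - {"x": 0, "y": 0, "z": 0.7, "ax": 0, "ay": 0, "az": 0}
    - {"x": 0, "y": 0, "z": 1.2, "ax": 0, "ay": 0, "az": 0}
    - {"x": 0, "y": 0, "z": 1.2, "ax": 0, "ay": 0, "az": 0}

```text
t: 4.25
tcp_pos: [0.5534, 0.2203, 0.131]
ee_rot: [[0.001, 1.0, 0.002], [1.0, -0.001, 0.001], [0.001, 0.002, -1.0]]
ft_force: [-0.6, -1.2, 12.2]
width: -0.002
```

drive_tool:
  commands:
    - {"x": 0, "y": 0, "z": 1.5, "ax": 0, "ay": 0, "az": 0}
    - {"x": 0, "y": 0, "z": 2.0, "ax": 0, "ay": 0, "az": 0}
    - {"x": 0, "y": 0, "z": 2.0, "ax": 0, "ay": 0, "az": 0}

```text
t: 4.62
tcp_pos: [0.5535, 0.2204, 0.1309]
ee_rot: [[0.001, 1.0, 0.003], [1.0, -0.001, 0.001], [0.001, 0.003, -1.0]]
ft_force: [-6.2, -3.8, 22.6]
width: -0.004
```

It has hit a hard stop: 23 N with no further travel, and the fingertips at z = 0.112, the home height. I'll lift straight up, back off toward the cones and check.

drive_tool:
  commands:
    - {"x": 0, "y": 0, "z": -5, "ax": 0, "ay": 0, "az": 0}
    - {"x": 0, "y": 0, "z": -25, "ax": 0, "ay": 0, "az": 0}
    - {"x": 0, "y": 0, "z": -60, "ax": 0, "ay": 0, "az": 0}
    - {"x": -5, "y": 0, "z": -95, "ax": 0, "ay": 0, "az": 0}
    - {"x": -35, "y": 0, "z": -119, "ax": 0, "ay": 0, "az": 0}
    - {"x": -70, "y": 0, "z": -119, "ax": 0, "ay": 0, "az": 0}
    - {"x": -100, "y": -1, "z": -119, "ax": 0, "ay": 0, "az": 0}
    - {"x": -100, "y": -1, "z": -119, "ax": 0, "ay": 0, "az": 0}
    - {"x": -100, "y": -1, "z": -119, "ax": 0, "ay": 0, "az": 0}

```text
t: 5.75
tcp_pos: [0.5518, 0.1207, 0.2495]
ee_rot: [[0.001, 1.0, 0.003], [1.0, -0.001, 0.001], [0.001, 0.003, -1.0]]
ft_force: [0.4, -0.2, -0.7]
width: -0.002
```

```bash
python3 - <<'E'
from h import *
p,d,s=cap('wrist','wrist3'); print(s['t'],s['tcp_pos'],s['ft_force'])
a=cap('side','side3')[0];b=cap('scene','scene3')[0]
o=np.hstack([cv2.resize(a[110:240,190:320],(400,400),interpolation=2),cv2.resize(b[130:260,180:310],(400,400),interpolation=2)])
cv2.imwrite('pics/z3.png',o[:,:,::-1])
p,W=pts('wrist','wrist3')
z=W[...,2]; v,u=np.mgrid[:420,:560]; roi=(v<140)&(u>225)&(u<345)
for lo,hi in [(.1,.14),(.05,.075),(.036,.045)]:
    q=W[roi&(z>lo)&(z<hi)]; print(lo,len(q),np.round(q.min(0),4),np.round(q.max(0),4),'mid',np.round((q.min(0)+q.max(0))/2,4),'med',np.round(np.median(q,0),4))
E
```

```text
5.75 [0.55183328 0.1207032  0.24946128] [ 0.37728569 -0.1621803  -0.67078911]
0.1 397 [0.545  0.2119 0.1033] [0.5605 0.2278 0.1148] mid [0.5527 0.2199 0.109 ] med [0.5527 0.2198 0.1125]
0.05 713 [0.5338 0.2018 0.05  ] [0.5711 0.2389 0.0749] mid [0.5524 0.2204 0.0625] med [0.552  0.2163 0.0522]
0.036 1062 [0.5263 0.193  0.037 ] [0.5788 0.2463 0.0427] mid [0.5525 0.2197 0.0398] med [0.552  0.2203 0.0407]
```

View pics/z3.png

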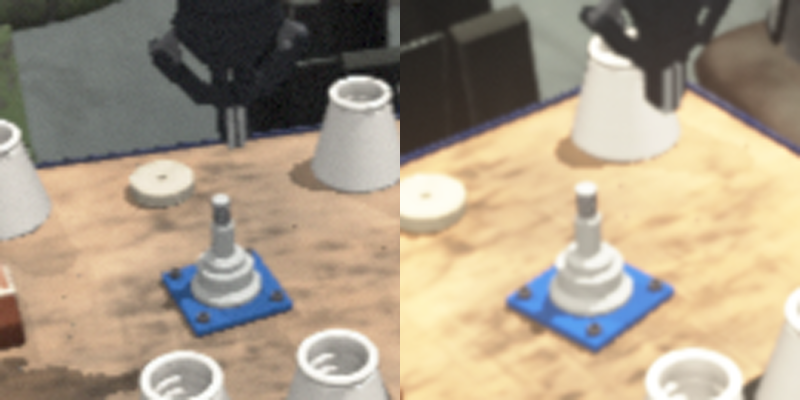

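The arbor is home: the tip reads 0.1125 and the shank is hidden, with the axis at (0.5527, 0.2199). Now I'll cross to above the bob with the gripper opening.

drive_tool:
  commands:
    - {"x": -20, "y": -4, "z": 0, "ax": 0, "ay": 0, "az": 0}
    - {"x": -55, "y": -10, "z": 0, "ax": 0, "ay": 0, "az": 0}
    - {"x": -95, "y": -17, "z": 0, "ax": 0, "ay": 0, "az": 0}
    - {"x": -135, "y": -24, "z": 0, "ax": 0, "ay": 0, "az": 0}
    - {"x": -175, "y": -31, "z": 0, "ax": 0, "ay": 0, "az": 0}
    - {"x": -215, "y": -38, "z": 0, "ax": 0, "ay": 0, "az": 0}
    - {"x": -255, "y": -45, "z": 0, "ax": 0, "ay": 0, "az": 0}
    - {"x": -295, "y": -52, "z": 0, "ax": 0, "ay": 0, "az": 0}
    - {"x": -330, "y": -59, "z": 0, "ax": 0, "ay": 0, "az": 0}
    - {"x": -340, "y": -60, "z": 0, "ax": 0, "ay": 0, "az": 0}
    - {"x": -340, "y": -60, "z": 0, "ax": 0, "ay": 0, "az": 0}
    - {"x": -340, "y": -60, "z": 0, "ax": 0, "ay": 0, "az": 0}
  grip: 1

```text
t: 7.4
tcp_pos: [0.492, -0.2181, 0.249]
ee_rot: [[-0.001, 1.0, 0.003], [1.0, 0.001, 0.001], [0.001, 0.003, -1.0]]
ft_force: [-0.2, 0.0, -0.2]
width: 0.997
```

```bash
python3 - <<'E'
from h import *
p,d,s=cap('wrist','wrist4'); print(s['t'],s['tcp_pos'],s['width'])
p,W=pts('wrist','wrist4')
z=W[...,2]; roi=(abs(W[...,0]-.492)<.035)&(abs(W[...,1]+.22)<.035)
for lo,hi in [(.04,.06),(.025,.06),(.012,.025),(.006,.06)]:
    q=W[roi&(z>lo)&(z<hi)]; print(lo,len(q),np.round(q.min(0),4),np.round(q.max(0),4),'mid',np.round((q.min(0)+q.max(0))/2,4),'med',np.round(np.median(q,0),4))
# anything in finger footprint
m=(abs(W[...,0]-.492)<.075)&(abs(W[...,1]+.22)<.055)&~roi&(z>.004)
print(m.sum(), W[m][:5])
E
```

```text
7.4 [ 0.4920049  -0.21809885  0.24902037] 0.9966103330405411
0.04 602 [ 0.4756 -0.2376  0.04  ] [ 0.5062 -0.2061  0.0483] mid [ 0.4909 -0.2218  0.0442] med [ 0.491  -0.2211  0.0449]
0.025 1232 [ 0.4696 -0.2444  0.025 ] [ 0.5135 -0.1999  0.0483] mid [ 0.4916 -0.2222  0.0367] med [ 0.491  -0.2182  0.0398]
0.012 122 [ 0.4688 -0.2199  0.012 ] [ 0.5141 -0.1989  0.0249] mid [ 0.4914 -0.2094  0.0185] med [ 0.4915 -0.2028  0.0184]
0.006 1405 [ 0.4686 -0.2444  0.006 ] [ 0.5145 -0.1987  0.0483] mid [ 0.4916 -0.2215  0.0272] med [ 0.491  -0.2162  0.0382]
26985 [[ 0.44279712 -0.20820821  0.24705739]
 [ 0.44368435 -0.2075496   0.24818688]
 [ 0.44339655 -0.20868184  0.24624825]
 [ 0.44423092 -0.20809709  0.2472512 ]
 [ 0.44485702 -0.20782686  0.24771529]]
```

View pics/wrist4.png

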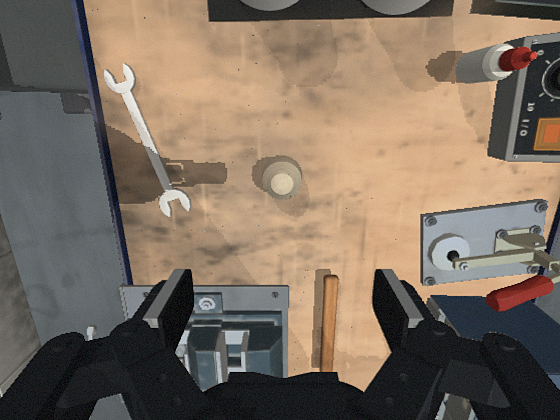

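The bob stands at (0.4915, -0.222), top 46-48 mm, seen at (282,180). A vise sits at the bottom of the view, so I'll check its clearance.

```bash
python3 - <<'E'
from h import *
p,W=pts('wrist','wrist4')
z=W[...,2]
m=(abs(W[...,0]-.492)<.1)&(W[...,1]<-.10)&(z>.004)&(z<.15)&~((abs(W[...,0]-.492)<.03)&(abs(W[...,1]+.222)<.03))
q=W[m]
for ylo in np.arange(-.4,-.1,.02):
    k=q[(q[:,1]>=ylo)&(q[:,1]<ylo+.02)]
    if len(k): print(round(ylo,2),len(k),np.round(k.min(0),3),np.round(k.max(0),3))
E
```

```text
-0.4 1286 [ 0.392 -0.4    0.005] [ 0.564 -0.38   0.028]
-0.38 556 [ 0.392 -0.38   0.004] [ 0.564 -0.36   0.026]
-0.36 128 [ 0.546 -0.36   0.016] [ 0.563 -0.35   0.027]
```

The area around the bob is clear. I'll descend to a TCP height of about 21 mm.

drive_tool:
  commands:
    - {"x": -4, "y": 0, "z": 20, "ax": 0, "ay": 0, "az": 0}
    - {"x": -4, "y": 0, "z": 60, "ax": 0, "ay": 0, "az": 0}
    - {"x": -4, "y": 0, "z": 100, "ax": 0, "ay": 0, "az": 0}
    - {"x": -4, "y": 0, "z": 140, "ax": 0, "ay": 0, "az": 0}
    - {"x": -4, "y": 0, "z": 170, "ax": 0, "ay": 0, "az": 0}
    - {"x": -4, "y": 0, "z": 195, "ax": 0, "ay": 0, "az": 0}
    - {"x": -4, "y": 0, "z": 212, "ax": 0, "ay": 0, "az": 0}
    - {"x": -4, "y": 0, "z": 223, "ax": 0, "ay": 0, "az": 0}
    - {"x": -4, "y": 0, "z": 228, "ax": 0, "ay": 0, "az": 0}
    - {"x": -4, "y": 0, "z": 228, "ax": 0, "ay": 0, "az": 0}

```text
t: 8.7
tcp_pos: [0.4929, -0.2218, 0.0213]
ee_rot: [[-0.001, 1.0, 0.003], [1.0, 0.001, 0.001], [0.001, 0.003, -1.0]]
ft_force: [0.2, 0.0, 0.4]
width: 0.998
```

drive_tool:
  commands:
    - {"x": 0, "y": 0, "z": 0, "ax": 0, "ay": 0, "az": 0}
    - {"x": 0, "y": 0, "z": 0, "ax": 0, "ay": 0, "az": 0}
    - {"x": 0, "y": 0, "z": 0, "ax": 0, "ay": 0, "az": 0}
    - {"x": 0, "y": 0, "z": 0, "ax": 0, "ay": 0, "az": 0}
    - {"x": 0, "y": 0, "z": 0, "ax": 0, "ay": 0, "az": 0}
    - {"x": 0, "y": 0, "z": 0, "ax": 0, "ay": 0, "az": 0}
  grip: -1
  grip_force: 30

```text
t: 9.45
tcp_pos: [0.493, -0.2219, 0.022]
ee_rot: [[-0.001, 1.0, 0.004], [1.0, 0.001, 0.001], [0.001, 0.004, -1.0]]
ft_force: [-3.3, 0.6, 7.5]
width: 0.523
```

The fingers stopped at 0.52 of their opening, with a 7 N upward reaction. I'll lift a little and look.

drive_tool:
  commands:
    - {"x": 0, "y": 0, "z": -5, "ax": 0, "ay": 0, "az": 0}
    - {"x": 0, "y": 0, "z": -20, "ax": 0, "ay": 0, "az": 0}
    - {"x": 0, "y": 0, "z": -45, "ax": 0, "ay": 0, "az": 0}
    - {"x": 0, "y": 0, "z": -70, "ax": 0, "ay": 0, "az": 0}
    - {"x": 0, "y": 0, "z": -80, "ax": 0, "ay": 0, "az": 0}
    - {"x": 0, "y": 0, "z": -80, "ax": 0, "ay": 0, "az": 0}

```text
t: 10.2
tcp_pos: [0.4929, -0.222, 0.1026]
ee_rot: [[-0.001, 1.0, 0.005], [1.0, 0.001, 0.0], [0.0, 0.005, -1.0]]
ft_force: [0.2, -0.5, -0.9]
width: 0.528
```

```bash
python3 - <<'E'
from h import *
s=arm.observe();print(s['t'],s['tcp_pos'],s['width'],s['ft_force'])
a=cap('side','side5')[0];b=cap('scene','scene5')[0];c=cap('wrist','wrist5')[0]
o=np.hstack([cv2.resize(a[240:350,220:330],(400,400),interpolation=2),cv2.resize(b[240:360,300:420],(400,400),interpolation=2)])
cv2.imwrite('pics/z5.png',o[:,:,::-1])
E
```

```text
10.2 [ 0.49286286 -0.22201877  0.10256061] 0.5277799391927792 [ 0.1804942  -0.49648134 -0.86076376]
```

View pics/z5.png

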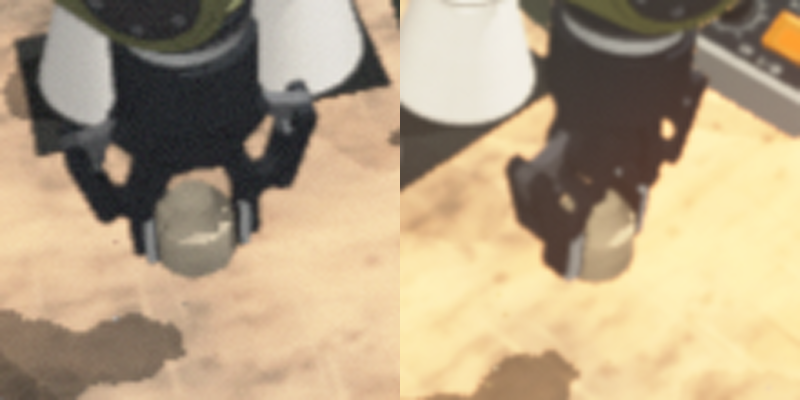

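View pics/wrist5.png

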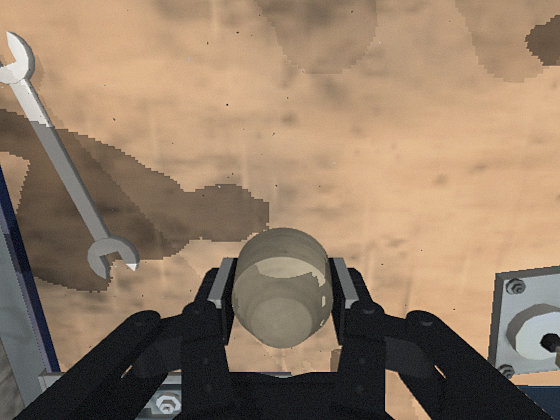

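The bob is held upright with its base just below the fingertips. I'll lift it well clear, so the base is about 0.19 m up, and then cross over the cones.

drive_tool:
  commands:
    - {"x": 0, "y": 0, "z": -25, "ax": 0.002, "ay": 0, "az": 0}
    - {"x": 0, "y": 0, "z": -60, "ax": 0.005, "ay": 0, "az": 0}
    - {"x": 0, "y": 0, "z": -95, "ax": 0.005, "ay": 0, "az": 0}
    - {"x": 20, "y": 3, "z": -115, "ax": 0.005, "ay": 0, "az": 0}
    - {"x": 55, "y": 8, "z": -117, "ax": 0.005, "ay": 0, "az": 0}
    - {"x": 95, "y": 13, "z": -117, "ax": 0.005, "ay": 0, "az": 0}
    - {"x": 135, "y": 19, "z": -117, "ax": 0.005, "ay": 0, "az": 0}
    - {"x": 175, "y": 25, "z": -117, "ax": 0.005, "ay": 0, "az": 0}
    - {"x": 215, "y": 31, "z": -117, "ax": 0.005, "ay": 0, "az": 0}
    - {"x": 255, "y": 37, "z": -117, "ax": 0.005, "ay": 0, "az": 0}
    - {"x": 285, "y": 41, "z": -117, "ax": 0.005, "ay": 0, "az": 0}
    - {"x": 300, "y": 43, "z": -117, "ax": 0.005, "ay": 0, "az": 0}

```text
t: 11.85
tcp_pos: [0.5346, 0.0793, 0.2178]
ee_rot: [[-0.002, 1.0, -0.004], [1.0, 0.002, 0.001], [0.001, -0.004, -1.0]]
ft_force: [0.1, -0.1, 0.2]
width: 0.528
```

drive_tool:
  commands:
    - {"x": 20, "y": 2, "z": 0, "ax": 0, "ay": 0, "az": 0}
    - {"x": 55, "y": 7, "z": 0, "ax": 0, "ay": 0, "az": 0}
    - {"x": 90, "y": 12, "z": 0, "ax": 0, "ay": 0, "az": 0}
    - {"x": 120, "y": 15, "z": 0, "ax": 0, "ay": 0, "az": 0}
    - {"x": 138, "y": 17, "z": 0, "ax": 0, "ay": 0, "az": 0}
    - {"x": 142, "y": 17, "z": 0, "ax": 0, "ay": 0, "az": 0}
    - {"x": 142, "y": 17, "z": 0, "ax": 0, "ay": 0, "az": 0}
    - {"x": 142, "y": 17, "z": 0, "ax": 0, "ay": 0, "az": 0}

```text
t: 12.85
tcp_pos: [0.5514, 0.2205, 0.218]
ee_rot: [[-0.001, 1.0, -0.004], [1.0, 0.001, 0.001], [0.001, -0.004, -1.0]]
ft_force: [0.1, 0.1, -1.0]
width: 0.53
```

```bash
python3 - <<'E'
from h import *
s=arm.observe();print(s['t'],s['tcp_pos'],s['ee_rot'],s['width'],s['ft_force'])
a=cap('side','side6')[0];b=cap('scene','scene6')[0];c=cap('wrist','wrist6')[0]
o=np.hstack([cv2.resize(a[90:230,190:330],(400,400),interpolation=2),cv2.resize(b[110:250,170:310],(400,400),interpolation=2)])
cv2.imwrite('pics/z6.png',o[:,:,::-1])
E
```

```text
12.85 [0.55135506 0.220482   0.21804924] [[-0.00144956  0.99999065 -0.00407495]
 [ 0.999998    0.00145517  0.00137273]
 [ 0.00137865 -0.00407295 -0.99999076]] 0.5298096214687421 [ 0.11657646  0.06940879 -0.98254297]
```

View pics/z6.png

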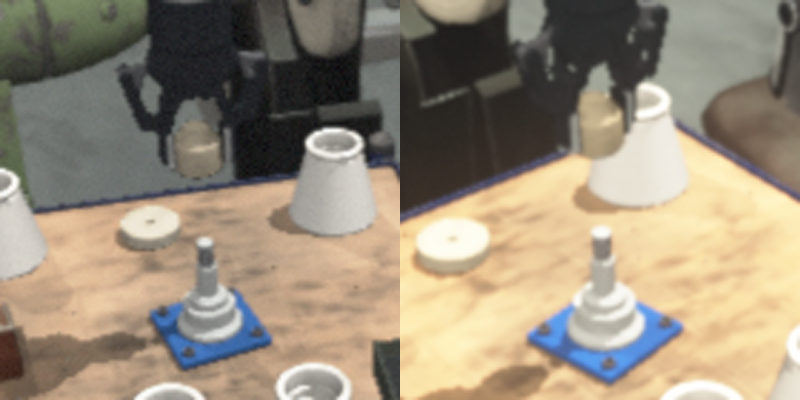

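View pics/wrist6.png

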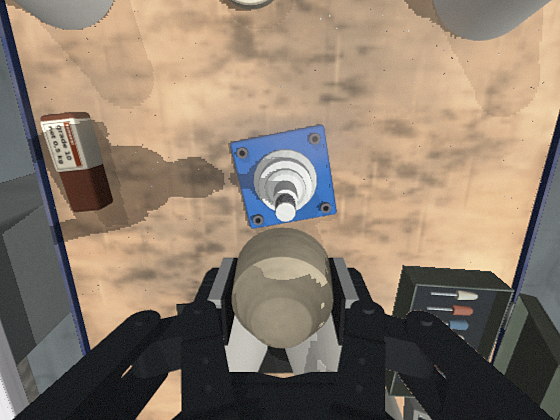

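The bob is held upright above the arbor; in the side crop its base is at (197,175) and the tip at (205,243). Next I'll measure the bob's centre and base height from the depth clouds.

```bash
cat > mb.py <<'E'
from h import *
import sys
from scipy.optimize import least_squares
k=sys.argv[1]; s=np.load(f'pics/wrist{k}.npz'); t=s['pos']; R=s['R']
cl={}
for n in ['wrist','side','scene']:
    p,W=pts(n,f'{n}{k}')
    L=(W-t)@R   # tool frame
    hs=cv2.cvtColor(p,cv2.COLOR_RGB2HSV)
    m=(np.hypot(L[...,0],L[...,1])<.03)&(L[...,2]>-.04)&(L[...,2]<.03)&(hs[...,1]>35)&(hs[...,0]<35)&(hs[...,2]>60)
    if n!='wrist' : m=cv2.erode(m.astype(np.uint8),np.ones((2,2)))>0
    q=L[m]; cl[n]=q; print(n,len(q),np.round(q.min(0)*1e3,1),np.round(q.max(0)*1e3,1), 'z98', np.round(np.percentile(q[:,2],[2,98])*1e3,1))
    w=q[(q[:,2]>0.002)]
    if len(w)>20:
        f=least_squares(lambda c:np.hypot(w[:,0]-c[0],w[:,1]-c[1])-.024,[0,0],loss='soft_l1',f_scale=.001); print('  wall circle centre mm',np.round(f.x*1e3,2),'rms',np.sqrt(np.mean(f.fun**2))*1e3,len(w))
E
python3 mb.py 6
```

```text
wrist 9636 [-12.  -22.4 -25.8] [24.3 22.6 19.1] z98 [-24.5  14.5]
  wall circle centre mm [-0.64 -0.08] rms 0.44020930817193277 1377
side 239 [-27.  -18.1 -23.9] [ 3.9 23.4 20.5] z98 [-23.1  18.6]
  wall circle centre mm [1.12 0.31] rms 1.6812030374857723 90
scene 315 [-25.  -25.9 -31.8] [ 5.9 24.2 22.4] z98 [-23.6  17.8]
  wall circle centre mm [ 2.48 -0.29] rms 1.8342105059632912 103
```

In the tool frame the bob's centre is within 0.6 mm of the tool axis and its base is about 21 mm below the TCP. I'll correct the small offsets and descend to leave about a 1 cm gap.

drive_tool:
  commands:
    - {"x": 0, "y": 1.5, "z": 10, "ax": -0.002, "ay": 0, "az": 0}
    - {"x": 0, "y": 1.6, "z": 30, "ax": -0.004, "ay": 0, "az": 0}
    - {"x": 0, "y": 1.6, "z": 48, "ax": -0.004, "ay": 0, "az": 0}
    - {"x": 0, "y": 1.6, "z": 60, "ax": -0.004, "ay": 0, "az": 0}
    - {"x": 0, "y": 1.6, "z": 68, "ax": -0.004, "ay": 0, "az": 0}
    - {"x": 0, "y": 1.6, "z": 73, "ax": -0.004, "ay": 0, "az": 0}
    - {"x": 0, "y": 1.6, "z": 74, "ax": -0.004, "ay": 0, "az": 0}
    - {"x": 0, "y": 1.6, "z": 74, "ax": -0.004, "ay": 0, "az": 0}

```text
t: 14.0
tcp_pos: [0.5528, 0.221, 0.1444]
ee_rot: [[-0.002, 1.0, 0.001], [1.0, 0.002, 0.002], [0.002, 0.001, -1.0]]
ft_force: [-0.6, -0.3, 0.0]
width: 0.525
```

```bash
python3 - <<'E'
from h import *
s=arm.observe();print(s['t'],s['tcp_pos'],s['ee_rot'],s['width'],s['ft_force'])
a=cap('side','side7')[0];b=cap('scene','scene7')[0];c=cap('wrist','wrist7')[0]
o=np.hstack([cv2.resize(a[130:230,210:310],(400,400),interpolation=2),cv2.resize(b[150:250,190:290],(400,400),interpolation=2)])
cv2.imwrite('pics/z7.png',o[:,:,::-1])
E
python3 mb.py 7
cat > tilt.py <<'E'
from mb import *
q=cl['wrist']
for lo,hi in [(-.002,.004),(.004,.01),(.01,.018)]:
    w=q[(q[:,2]>lo)&(q[:,2]<hi)]
    f=least_squares(lambda c:np.hypot(w[:,0]-c[0],w[:,1]-c[1])-.024,[0,0],loss='soft_l1',f_scale=.001); print(lo,np.round(f.x*1e3,2),len(w))
top=q[q[:,2]<-.0235]; A=np.c_[top[:,:2],np.ones(len(top))]; print('top plane',len(top),np.linalg.lstsq(A,top[:,2],rcond=None)[0], np.round(top.mean(0)*1e3,2))
E
python3 tilt.py 7|tail -4
```

```text
14.0 [0.55277416 0.22100813 0.14442869] [[-1.74814518e-03  9.99998304e-01  5.79145023e-04]
 [ 9.99997107e-01  1.74718549e-03  1.65346178e-03]
 [ 1.65244710e-03  5.82033839e-04 -9.99998465e-01]] 0.5250650014143942 [-0.61790727 -0.29951616  0.00741892]
wrist 9663 [-13.2 -23.8 -26.1] [24.6 22.7 17.9] z98 [-24.6  14. ]
  wall circle centre mm [-0.65 -0.08] rms 0.4364707363557664 1327
side 217 [-26.8 -17.6 -24.3] [ 0.5 22.9 19.3] z98 [-23.   18.3]
  wall circle centre mm [1.36 1.25] rms 1.7650375605053688 79
scene 339 [-24.6 -28.4 -36.1] [ 9.5 27.7 20.1] z98 [-33.8  18.2]
  wall circle centre mm [2.66 0.39] rms 1.641229461697819 97
-0.002 [-1.39 -0.25] 645
0.004 [-0.82 -0.13] 589
0.01 [-0.26  0.01] 535
top plane 1242 [ 0.00038552  0.00097553 -0.02408408] [  1.13   0.13 -24.08]
```

View pics/z7.png

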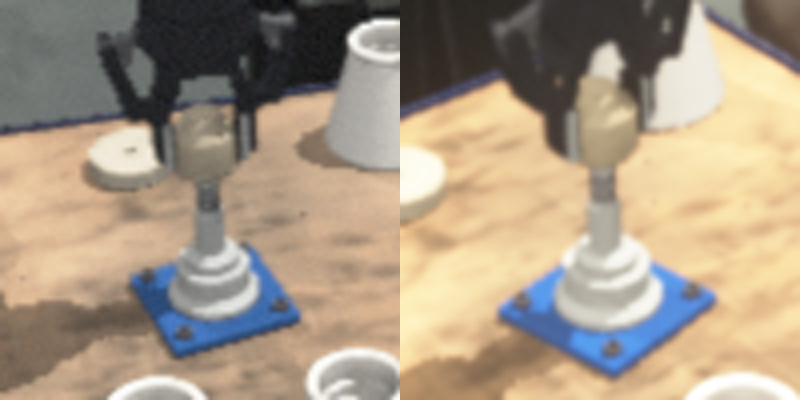

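View pics/wrist7.png

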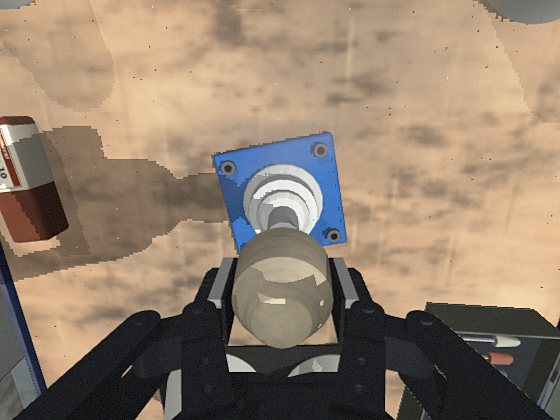

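Both side views show the bob upright and centred over the tip with a small gap. I'll check its tilt more carefully, using the top disc and wall before and after the grasp.

```bash
python3 - <<'E'
from h import *
from scipy.optimize import least_squares
def an(k,c0,zt):
    p,W=pts('wrist',f'wrist{k}'); q=W[(np.hypot(W[...,0]-c0[0],W[...,1]-c0[1])<.027)&(W[...,2]>zt-.046)&(W[...,2]<zt+.01)]
    b=q[:,2]-zt
    t=q[(np.hypot(q[:,0]-c0[0],q[:,1]-c0[1])<.009)&(abs(b)<.006)]
    for _ in range(4):
        A=np.c_[t[:,:2]-c0,np.ones(len(t))]; s=np.linalg.lstsq(A,t[:,2],rcond=None)[0]; r=t[:,2]-A@s; t=t[abs(r)<2.5*r.std()]
    print(k,'top',len(t),np.round(s,4),'deg',np.round(np.degrees(s[:2]),2),'rms',r.std())
    zz=zt-.046
    for lo,hi in [(.005,.01),(.01,.015),(.015,.02),(.02,.025)]:
        w=q[(q[:,2]>zz+lo)&(q[:,2]<zz+hi)&(q[:,1]>c0[1])]
        if len(w)<15: continue
        f=least_squares(lambda c:np.hypot(w[:,0]-c[0],w[:,1]-c[1])-.024,c0,loss='soft_l1',f_scale=.001); print('  ',lo,np.round(f.x*1e3,2),len(w))
an(4,np.array([.4915,-.222]),.046)
an(5,np.array([.4929,-.222]),.1265)
an(7,np.array([.5528,.2203]),.1684)
E
```

```text
4 top 206 [-0.0102 -0.005   0.0458] deg [-0.58 -0.28] rms 0.0007824802980552529
   0.005 [ 491.4  -222.76] 42
   0.01 [ 491.33 -223.19] 44
   0.015 [ 491.2  -223.62] 43
   0.02 [ 491.42 -224.05] 48
5 top 1336 [-0.0071  0.0031  0.1252] deg [-0.41  0.17] rms 0.0005774614690774734
   0.005 [ 492.36 -221.98] 451
   0.01 [ 492.41 -222.4 ] 556
   0.015 [ 492.23 -222.87] 611
   0.02 [ 492.18 -223.31] 693
7 top 1320 [0.0017 0.0225 0.1683] deg [0.1  1.29] rms 0.0005699408709091784
   0.005 [552.83 220.84] 388
   0.01 [552.71 220.48] 534
   0.015 [552.63 220.01] 584
   0.02 [552.52 219.54] 681
```

The wall slope is the same as when the bob stood on the table, so it's just the draft of the part and the bob is upright. Its base centre is at (0.5528, 0.221) against the arbor's (0.5527, 0.220), and the base is at 0.122. I'll take out the last 1 mm.

drive_tool:
  commands:
    - {"x": -0.5, "y": 0, "z": 0, "ax": 0, "ay": 0, "az": 0}
    - {"x": -1, "y": 0, "z": 0, "ax": 0, "ay": 0, "az": 0}
    - {"x": -1, "y": 0, "z": 0, "ax": 0, "ay": 0, "az": 0}
    - {"x": -1, "y": 0, "z": 0, "ax": 0, "ay": 0, "az": 0}

```text
t: 14.65
tcp_pos: [0.5528, 0.22, 0.1445]
ee_rot: [[-0.002, 1.0, 0.001], [1.0, 0.002, 0.002], [0.002, 0.001, -1.0]]
ft_force: [0.2, -0.8, -1.2]
width: 0.525
```

```bash
python3 - <<'E'
from h import *
s=arm.observe();print(s['t'],s['tcp_pos'],s['width'],s['ft_force'],s['qvel'])
for n in ['side','scene','wrist']: cap(n,n+'8')
# side views: lateral centring: bob-base vs stem pixel columns & undisturbed objects vs start
for n in ['side','scene']:
    a=np.load(f'pics/{n}0.npz'); b=np.load(f'pics/{n}8.npz')
    c=cv2.absdiff(a['p'],b['p']).max(2)>45; cv2.imwrite(f'pics/diff_{n}.png',(c*255).astype(np.uint8))
a=np.load('pics/side8.npz')['p'][130:230,210:310];b=np.load('pics/scene8.npz')['p'][150:250,190:290]
o=np.hstack([cv2.resize(a,(400,400),interpolation=2),cv2.resize(b,(400,400),interpolation=2)])
d=np.hstack([cv2.resize(cv2.imread(f'pics/{n}8.png'),(400,300)) for n in('side','scene')])
cv2.imwrite('pics/z8.png',o[:,:,::-1]); 
cv2.imwrite('pics/d8.png',np.vstack([d,np.hstack([cv2.resize(cv2.imread(f'pics/diff_{n}.png'),(400,300)) for n in('side','scene')])]))
E
```

```text
14.65 [0.55276996 0.21996862 0.14445379] 0.5254216299133504 [ 0.21720049 -0.80233957 -1.21225841] [-0.10340295  0.03496368  0.02584271 -0.01677164 -0.08027913 -0.04588548]
```

View pics/z8.png

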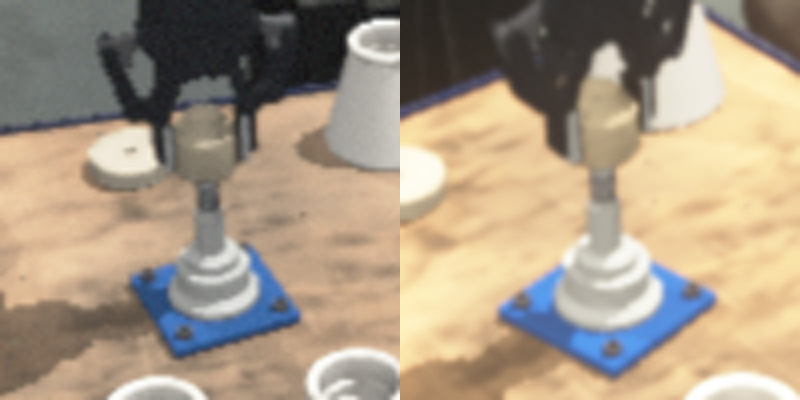

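View pics/d8.png

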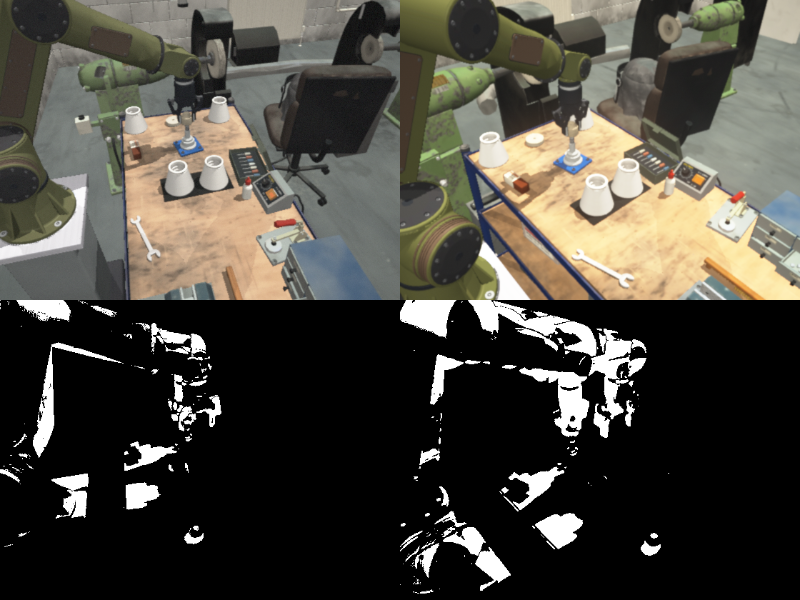

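Only the arm, its shadows and the bob differ from the first pictures; the cones, wheel and bottle haven't moved. I'm handing in.

```bash
python3 -c "
from bench import job_done; print(job_done())"
```

```text
the job is handed in; nothing more can be done
None
```

The arbor is pressed fully home, and the gripper is holding the bob upright about 1 cm above its tip. I handed the job in at about 15 s of the 51 s allowed.

- **Arbor:** I pressed it with the shut fingertips until it stopped hard at 23 N. The fingertips were then at 112 mm, and the wrist depth picture afterwards read the tip at 112.5 mm with the shank hidden.
- **Bob:** I picked it up only after that and carried it over the cones with its base about 0.19 m up.
- **Gap:** The base is at about 122 mm by two estimates (grasp height, and bob top minus 46 mm), so the gap is about 10 mm. I did not see it edge-on, because both fixed cameras look down and the base overlaps the tip in their views.
- **Centring:** After a last 1 mm correction the bob should be centred to within about 1 mm. I did not re-measure it after that, except to check the arm's own position.
- **Left alone:** Before-and-after pictures show only the arm, its shadows and the bob changed, so the cones, wheel and glue bottle did not move.

**Failures and disagreements**
- My first move call was refused for missing keys, and nothing moved.
- When the fingers closed on the bob there was a 7 N upward reaction, which was gone after lifting.
- The fixed cameras' coarse fits put the bob's centre 1–3 mm from the wrist camera's; I trusted the wrist camera.
- A plane fit to the bob's top showed a 1.3° slope, but the wall slope matched the one it had standing on the table, so I took it as upright.

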